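Load the chopper and hold its pulse dial

ROBOT

A 6-joint arm with a two-finger parallel gripper is mounted at the origin on the work surface. World frame = base frame: x ahead of the robot, y to its left, z up, the work surface at z = 0. Lengths are in mm, angles in rad, forces in N, time in s.
With the tool pointing down it reaches from about 250 to 775 mm from the base axis. Payload 4 kg.
Tool frame: the origin (TCP) lies at the very end of the fingers, on their centre line; the grasp point (between the pads) lies 19 mm behind it; z points along the fingers, y is the line along which they close (so a half turn about z gives the same grasp; the last joint's range is limited). The gripper opens to 85 mm and grips with 20 to 120 N. Pads are 22 mm wide; open, the fingers measure 114 mm over their backs; the gripper's body (76 mm by 85 mm) begins 54 mm behind the grasp point. The pads swing forward as they close: fully open they stand 13 mm farther back than shut.
Start: joints at [-0.103, 0.087, 1.371, -0, 1.684, -0.103], TCP at [550.016, -0.006, 231.341] pointing down, gripper open.
Joint ranges: [-3.1, 3.1], [-0.76, 2.03], [0.27, 2.55], [-1.08, 4.22], [0.17, 2.65], [-2.57, 2.57]. Speed limits (rad/s): [2.79, 2.79, 3.14, 3.14, 3.14, 3.14].

INTERFACE

Orientations are given as a 3x3 rotation matrix whose columns are the frame's x, y, z axes.
In Python, from bench import r, optics, solver gives the robot as it stands (r), with the cameras (optics) and the kinematics (solver). Calls block until the motion is done:
- r.move_to(position, orientation): joint-space move of the TCP to a pose.
- r.move_l(position, frame=None, max_speed=150, force_limit=None): straight line of the TCP; frame=None keeps the orientation; max_speed is the mean speed in mm/s. With force_limit (N) it stops when the force on the tool has changed by that much, and returns True; else False.
- r.goto_joints(angles): joint-space move.
- r.gripper_open() and r.gripper_close(f_grip=None): open the fingers fully, or close them until they stop; f_grip is the grip in N (None keeps the last).
- r.pause(seconds).
- solver.ik(position, orientation): joint angles nearest the present ones, or None.
- optics.capture(name): name is "scene" or "side" or "wrist"; returns a dict with "pixels" (420x560x3 uint8, red, green, blue), "intrinsics" (3x3 intrinsics, pixels), "k1" (the pictures are not rectified: a ray, as slopes to the right and down, at radius r is drawn at 1 + k1 r^2 times it, then the intrinsics apply), "extrinsics" (4x4, takes a point from camera to world coordinates); the wrist camera has in their place "mount" (4x4, takes a point from camera to tool coordinates, whose origin is the TCP and whose axes are the flange's). Camera axes: x right, y up, looking along -z (the intrinsics and any distortion apply to the point x, -y, -z); pixel columns grow to the right and rows downward; lengths in mm; the calibration is good to about 2 mm. A picture is of the moment at which its call begins: read the wrist's pose just before it. There is no depth.
A pose or a line that the arm cannot do raises r.Unreachable and nothing moves.
- r.finish_job(): hands the job in; it is judged then, once.
Readings, each from a call of its own:
- r.get_time_s(): time.
- r.get_qpos(): joint angles.
- r.get_joint_vel(): joint speeds.
- r.get_tau(): joint torques, N m.
- r.get_tcp_pos(): TCP position.
- r.get_eef_rot(): TCP orientation.
- r.get_ft_force(): force on the tool from outside, world axes, zero at the start.
- r.get_ft_torque(): the same for the moment, N m.
- r.get_width(): finger opening in mm.
- r.get_grip_force(): force on a finger pad.
Only numpy, scipy, OpenCV 4.12 (cv2) and the standard library are available. Lean on these libraries where they do the work, as an engineer would, in place of code of your own. Each camera call takes 0.05 s, during which the arm holds its last target. There are 200 camera calls.

TASK

Using the scraper block, sweep all four chocolate chunks along the chopper's steel feed deck into its feed well without touching the chocolate with the robot itself, then stand the scraper upright on the counter and let it go. Then turn the chopper's spring-return dial clockwise past its first two clicks to the third, not on to its stop, and finish with the fingers still holding it there, because it springs back if released. Do not turn the dial before the chocolate is in, and leave the two jars and the utensil crock where they stand.

Things in the scene. Friction and masses are not known exactly. Their poses are not given: they have to be found in the camera images.
- chopper: Low countertop chopper, fixed, 152 mm (its x) by 370 mm (its y); origin on the counter under its middle, x and y level, z up. Along its y: flat steel feed deck from +20 to +185 mm; open feed well from -70 to +20 mm; wall (top 82 mm over the counter) from -76 to -70 mm; grey dial pod from -185 to -76 mm, top 75 mm over the counter.
- deck (a point): Middle of the feed deck's top, 70 mm over the counter, at x=0, y=+102.5 mm of the chopper, same axes. The deck is 165 mm (y) by 140 mm (x) between two steel side walls that run along deck and well and stand 12 mm above the deck. No wall at the outer end (+y). Pieces pushed over the inner edge (chopper y=+20 mm) drop into the well.
- well (a point): Centre of the feed well's floor, 12 mm over the counter, at x=0, y=-25 mm of the chopper, same axes. The well is 140 mm (x) by 90 mm (y); its floor lies 58 mm below the deck. A small flat cutter blade seen at the bottom cannot be felt.
- pulse_dial (a joint): Angle of the spring-return dial (rad): 0 at rest, grows clockwise seen from above. Clicks at 0.4, 0.8, 1.2, marked with white ticks on the pod after the tick for 0; the stop is at 1.45. The spring pulls back with 0.1 N m at 0 to 0.22 N m at 1.2; each click adds a ripple of 0.08 N m, hardest 0.1 rad past a click and helping 0.1 rad before the next. Let go, it returns to 0.
- dial_wing: Black upright grip bar on the dial's 70 mm disc, 56 mm long (its x), 14 mm thick (its y), 33 mm tall; origin at the centre of its underside, on the dial's upright axis (chopper x=0, y=-128 mm), 87 mm over the counter; top at 120 mm. Turns with the dial; at rest its x lies along the chopper's x. A white line on top marks its +x half.
- scraper: Scraper block standing upright on the counter, loose, about 160 g: white plastic foot 120 mm long (its x), 30 mm thick (its y), 20 mm high, with an upright wooden grip rib 80 mm long (x), 18 mm thick (y), from 20 to 65 mm height. Origin at the centre of the underside, z up. Its long foot faces scrape; it fits between the deck's walls with 10 mm to spare each side.
- chunk0: Loose dark chocolate chunk lying on the feed deck, one of four alike, 24 x 22 x 14 mm, about 10 g; origin at the centre of its underside.
- chunk1: Loose dark chocolate chunk lying on the feed deck, one of four alike, 24 x 22 x 14 mm, about 10 g; origin at the centre of its underside.
- chunk2: Loose dark chocolate chunk lying on the feed deck, one of four alike, 24 x 22 x 14 mm, about 10 g; origin at the centre of its underside.
- chunk3: Loose dark chocolate chunk lying on the feed deck, one of four alike, 24 x 22 x 14 mm, about 10 g; origin at the centre of its underside.
- jar: Bystander: small spice jar with a black cap, 48 mm diameter, 85 mm tall, loose on the counter near the scraper; origin at the centre of its underside.
- jar2: Bystander: small amber spice jar with a steel cap, 48 mm diameter, 85 mm tall, loose beyond the chopper; origin at the centre of its underside.
- crock: Bystander: dark utensil crock, 100 mm diameter, 130 mm tall, with utensils standing in it up to 260 mm height, loose at the left of the counter; origin at the centre of its underside.

How it is judged (in metres and radians):
On the way, in this order (a step that is already met when the one before it is completed fails the run):
1. the scraper, held in the fingers, is down on the feed deck between the walls (contact force between the fingers and scraper above 1 N and height (world z) of scraper between 0.062 and 0.082 m and x of scraper in the frame of chopper between -0.05 and 0.05 m and y of scraper in the frame of chopper between 0 and 0.2 m), for 0.1 s.
2. all four chunks are in the feed well while the scraper is still held (x of chunk0 in the frame of well between -0.07 and 0.07 m and y of chunk0 in the frame of well between -0.045 and 0.045 m and z of each of chunk0, chunk1, chunk2, chunk3 in the frame of well below 0.046 m and x of chunk1 in the frame of well between -0.07 and 0.07 m and y of chunk1 in the frame of well between -0.045 and 0.045 m and x of chunk2 in the frame of well between -0.07 and 0.07 m and y of chunk2 in the frame of well between -0.045 and 0.045 m and x of chunk3 in the frame of well between -0.07 and 0.07 m and y of chunk3 in the frame of well between -0.045 and 0.045 m and contact force between the fingers and scraper above 1 N), for 0.2 s.
3. the scraper stands upright on the counter, released (height (world z) of scraper below 0.008 m and angle between scraper's own z axis and vertical below 0.12 rad and linear speed of scraper below 0.02 m/s and contact force between the fingers and scraper below 0.1 N), for 0.2 s.
At the end, for the whole second after the job is handed in: Through the last second: dial held at its third click (1.08 to 1.33 rad) by the fingers (over 1 N on its bar) and nothing else; all four chunks inside the feed well, at least 12 mm below the deck; the scraper upright (within 0.12 rad), at rest on the counter, not touched by the fingers (all of step 3 and value of joint pulse_dial between 1.08 and 1.33 rad and contact force between the fingers and dial_wing above 1 N and contact force between scraper and dial_wing below 0.1 N and x of chunk0 in the frame of well between -0.07 and 0.07 m and y of chunk0 in the frame of well between -0.045 and 0.045 m and z of each of chunk0, chunk1, chunk2, chunk3 in the frame of well below 0.046 m and x of chunk1 in the frame of well between -0.07 and 0.07 m and y of chunk1 in the frame of well between -0.045 and 0.045 m and x of chunk2 in the frame of well between -0.07 and 0.07 m and y of chunk2 in the frame of well between -0.045 and 0.045 m and x of chunk3 in the frame of well between -0.07 and 0.07 m and y of chunk3 in the frame of well between -0.045 and 0.045 m); the arm keeps its last pose, push and grip.
It fails at once if the robot itself touches the chocolate (contact force between any of the fingers, the arm and chunk0 above 0.3 N or contact force between any of the fingers, the arm and chunk1 above 0.3 N or contact force between any of the fingers, the arm and chunk2 above 0.3 N or contact force between any of the fingers, the arm and chunk3 above 0.3 N).
It fails at once if the dial is turned (over 0.25 rad) before all chunks are in the well (value of joint pulse_dial above 0.25 rad and not (x of chunk0 in the frame of well between -0.07 and 0.07 m and y of chunk0 in the frame of well between -0.045 and 0.045 m and z of each of chunk0, chunk1, chunk2, chunk3 in the frame of well below 0.046 m and x of chunk1 in the frame of well between -0.07 and 0.07 m and y of chunk1 in the frame of well between -0.045 and 0.045 m and x of chunk2 in the frame of well between -0.07 and 0.07 m and y of chunk2 in the frame of well between -0.045 and 0.045 m and x of chunk3 in the frame of well between -0.07 and 0.07 m and y of chunk3 in the frame of well between -0.045 and 0.045 m)).
It fails at once if a jar or the crock is shifted by over 30 mm or tipped (distance of any of jar, jar2, crock from where it was at the start of the episode above 0.03 m or angle between any of jar, jar2, crock's own z axis and vertical above 0.3 rad).
It also fails if it takes over 61 s, if anything falls off the work surface, if the arm or the gripper's body presses on something with over 40 N, if the wrist force passes 120 N, or if a joint passes its speed limit or range.

## Working session

There is one attempt and no reset: what is moved stays moved. The work goes in short steps, each a Python script; the robot and the scene stay as the last script left them, time stands still between calls to the robot, and variables do not carry over. Pictures are saved under pics/ and viewed, at most 10 in all, crops included, and the job is handed in when it is done.

```bash
mkdir -p pics; ls
python3 - <<'E'
from bench import r, optics, solver
import cv2,pickle
d={}
for n in("scene","side"):
    c=optics.capture(n); d[n]=c; cv2.imwrite(f"pics/{n}0.png",c["pixels"][:,:,::-1]); print(n,c["intrinsics"],c["k1"],c["extrinsics"].round(3))
pickle.dump(d,open("cap0.pkl","wb")); print(r.get_time_s())
E
```

```text
bench.py
pics
scene [[402.94884017   0.         274.68646438]
 [  0.         402.94884017 205.25514142]
 [  0.           0.           1.        ]] 0.01053402281817652 [[ 8.35000e-01 -4.56000e-01  3.08000e-01  9.66461e+02]
 [ 5.50000e-01  7.01000e-01 -4.54000e-01 -4.51422e+02]
 [-9.00000e-03  5.48000e-01  8.36000e-01  1.12232e+03]
 [ 0.00000e+00  0.00000e+00  0.00000e+00  1.00000e+00]]
side [[399.44723939   0.         272.47054702]
 [  0.         399.44723939 210.29056607]
 [  0.           0.           1.        ]] -0.00897757561170429 [[-8.97000e-01  2.84000e-01 -3.39000e-01  2.15735e+02]
 [-4.42000e-01 -5.70000e-01  6.93000e-01  7.91763e+02]
 [ 3.00000e-03  7.71000e-01  6.37000e-01  7.37202e+02]
 [ 0.00000e+00  0.00000e+00  0.00000e+00  1.00000e+00]]
0.1
```

View pics/scene0.png

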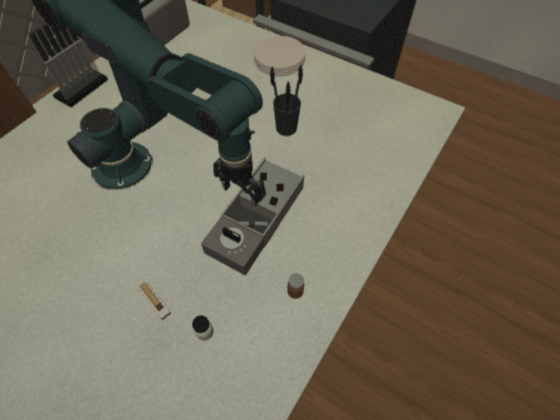

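View pics/side0.png

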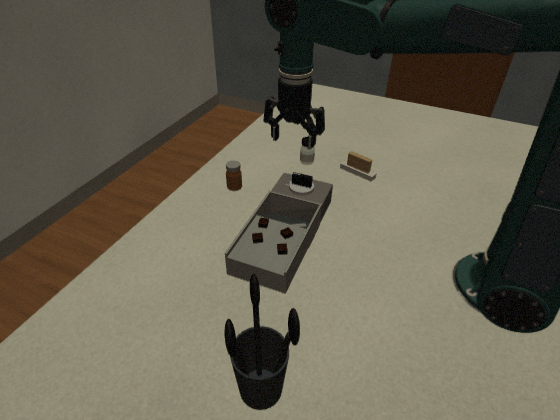

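Scene: chopper spans (203,243)–(303,180) with the dial at (232,236), scraper (155,300), jar (202,327), jar2 (296,286), crock (287,120). Side view: chunks at (258,238), (263,222), (287,232), (282,249).

```bash
cat > h.py <<'E'
import numpy as np, cv2
def ray(c,uv,E=None):
    """camera centre and world ray directions for pixels"""
    E=c["extrinsics"] if E is None else E
    K=c["intrinsics"]; uv=np.atleast_2d(np.array(uv,float))
    s=cv2.undistortPoints(uv[:,None],K,np.array([c["k1"],0,0,0.]))[:,0]
    d=np.c_[s[:,0],-s[:,1],-np.ones(len(s))]@E[:3,:3].T
    return E[:3,3],d
def plane(c,uv,z,E=None):
    o,d=ray(c,uv,E); return o+d*((z-o[2])/d[:,2])[:,None]
def proj(c,P,E=None):
    E=c["extrinsics"] if E is None else E
    p=(np.atleast_2d(P)-E[:3,3])@E[:3,:3]
    s=np.c_[p[:,0]/-p[:,2],-p[:,1]/-p[:,2]]; rr=(s**2).sum(1,keepdims=True); s=s*(1+c["k1"]*rr)
    return s@c["intrinsics"][:2,:2].T+c["intrinsics"][:2,2]
def down(yaw):
    """tool z down; tool y (closing line) at yaw+90deg-ish: tool x = (cos,sin), y=(sin,-cos)"""
    c,s=np.cos(yaw),np.sin(yaw); return np.array([[c,s,0],[s,-c,0],[0,0,-1.]])
def wrist(r):
    T=np.eye(4);T[:3,:3]=r.get_eef_rot();T[:3,3]=r.get_tcp_pos()
    c=optics.capture("wrist"); c["extrinsics"]=T@c["mount"]; return c
E
python3 - <<'E'
import pickle; from h import *
from bench import r, optics, solver
d=pickle.load(open("cap0.pkl","rb"));s=d["scene"]
np.set_printoptions(precision=1,suppress=True)
print("dial",plane(s,[232,232],120)); print("pod/outer corners",plane(s,[(203,243),(243,270),(303,182),(264,161)],78))
print("rib",plane(s,[(144,286),(163,308)],65)); print("jar,jar2",plane(s,[(201,323),(296,279)],85),"crock",plane(s,[287,100],130))
print(r.get_eef_rot(),d["scene"]["pixels"].shape); c=optics.capture("wrist"); print(c["mount"],c["intrinsics"],c["k1"])
E
```

```text
dial [[545.9 -50.2 120. ]]
pod/outer corners [[ 479.3 -109.3   78. ]
 [ 627.3 -114.6   78. ]
 [ 609.5  239.7   78. ]
 [ 455.2  243.3   78. ]]
rib [[ 420.9 -299.7   65. ]
 [ 507.5 -317.8   65. ]]
jar,jar2 [[ 625.5 -296.3   85. ]
 [ 767.2  -58.8   85. ]] crock [[392.3 483.8 130. ]]
[[ 0.  1. -0.]
 [ 1. -0.  0.]
 [ 0. -0. -1.]] (420, 560, 3)
[[   0.     0.9    0.3   85.3]
 [   1.    -0.    -0.     0.5]
 [  -0.     0.3   -0.9 -143.1]
 [   0.     0.     0.     1. ]] [[346.7   0.  278.1]
 [  0.  346.7 203.9]
 [  0.    0.    1. ]] -0.07335662651539052
```

Run:
```python
from h import *; from bench import r, optics, solver; import pickle
np.set_printoptions(precision=3,suppress=True)
def go(p,y):
    for yy in (y,y+np.pi):
        q=solver.ik(p,down(yy))
        if q is not None: print("ik",np.array(q)); r.move_to(p,down(yy)); return
    print("no ik")
d={}
go([570,65,280],np.pi); d["chop"]=wrist(r)
go([480,-300,240],np.pi/2); d["scr"]=wrist(r)
for k in d: cv2.imwrite(f"pics/{k}.png",d[k]["pixels"][:,:,::-1]); print(d[k]["extrinsics"])
pickle.dump(d,open("cap1.pkl","wb")); print(r.get_time_s())
```

```text
ik [ 0.015  0.137  1.221 -0.     1.784 -1.556]
ik [-0.659  0.122  1.316 -0.     1.704 -0.659]
[[  0.     -0.945  -0.327 485.989]
 [  1.     -0.      0.001  65.812]
 [ -0.001  -0.327   0.945 422.831]
 [  0.      0.      0.      1.   ]]
[[   1.      -0.002   -0.002  480.824]
 [   0.002    0.945    0.328 -213.963]
 [   0.001   -0.328    0.945  383.309]
 [   0.       0.       0.       1.   ]]
2.9667
```

View pics/chop.png

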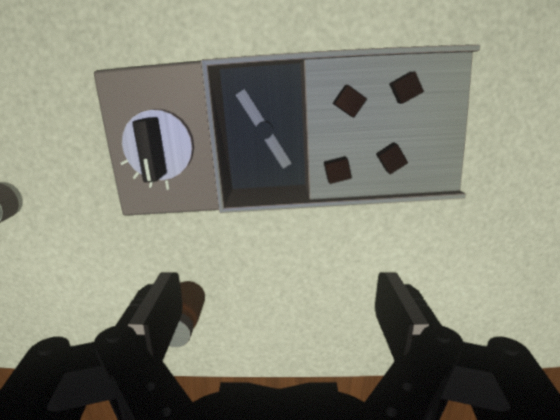

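View pics/scr.png

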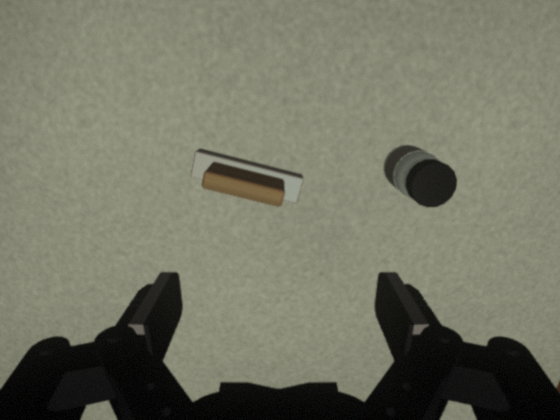

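Chopper view: wall ends at about (478,47) and (464,196), wall corners (202,62) and (220,211), pod corners (96,72) and (124,214); the chunks are at (349,100), (406,87), (392,158), (338,170). Tick 0 is near (167,185) with the others clockwise of it. Scraper view: tan rib top about (203–285, 172–206), jar cap (431,183).

Run:
```python
from h import *; import pickle
np.set_printoptions(precision=1,suppress=True)
d=pickle.load(open("cap1.pkl","rb"));c=d["scr"];p=c["pixels"]
hsv=cv2.cvtColor(p,cv2.COLOR_RGB2HSV)
def rect(m,c,z,name):
    for k in cv2.findContours(m.astype(np.uint8),cv2.RETR_EXTERNAL,cv2.CHAIN_APPROX_NONE)[0]:
        if cv2.contourArea(k)>150:
            P=plane(c,k[:,0],z)[:,:2].astype(np.float32); (x,y),s,a=cv2.minAreaRect(P)
            B=cv2.boxPoints(((x,y),s,a)); e=B[1]-B[0]; f=B[2]-B[1]; e=e if np.hypot(*e)>np.hypot(*f) else f
            print(name,"px",k[:,0].mean(0),"ctr",x,y,"size",s,"yaw",np.degrees(np.arctan(e[1]/e[0])))
H,S,V=[hsv[:,:,i].astype(int) for i in range(3)]
print("rib px hsv",hsv[190,240],hsv[175,240],"foot",hsv[165,215],hsv[187,293],"bg",hsv[100,240])
tan=(H<22)&(S>90)&(V>85); tan[:140]=0;tan[230:]=0
rect(tan,c,65,"rib")
foot=(S<40)&(V>120); foot[:140]=0;foot[215:]=0;foot[:,:180]=0;foot[:,310:]=0
rect(foot,c,20,"foot")
blk=(V<40);blk[:140]=0;blk[215:]=0;blk[:,:410]=0;blk[:,470:]=0
rect(blk,c,85,"jarcap")
c=d["chop"];W=plane(c,[(479,46),(464,196),(202,62),(220,211)],82);Pd=plane(c,[(96,72),(124,214)],75)
print(W,Pd)
hs=cv2.cvtColor(c["pixels"],cv2.COLOR_RGB2HSV).astype(int);dk=hs[:,:,2]<65;dk[:60]=0;dk[200:]=0;dk[:,:315]=0;dk[:,440:]=0
rect(dk,c,77,"chunk")
dw=hs[:,:,2]<45;dw[:110]=0;dw[190:]=0;dw[:,:120]=0;dw[:,180:]=0; rect(dw,c,110,"wing")
```

```text
rib px hsv [ 19 115 120] [ 17 104  49] foot [20 94 49] [ 45  23 158] bg [ 34  40 142]
rib px [242.5 188.6] ctr 447.41815185546875 -309.3726501464844 size (16.296770095825195, 78.05432891845703) yaw -14.549541
foot px [245.2 176.9] ctr 443.43756103515625 -310.739990234375 size (145.1096649169922, 83.12117767333984) yaw 0.12922111
jarcap px [430.9 182.5] ctr 621.2892456054688 -297.056884765625 size (41.8187141418457, 43.99165725708008) yaw -82.924904
[[448.1 252.8  82. ]
 [595.2 261.4  82. ]
 [465.2  -5.   82. ]
 [611.9   4.3  82. ]] [[ 471.5 -110.7   75. ]
 [ 618.1 -102.6   75. ]]
chunk px [337.2 169.3] ctr 568.4066772460938 125.88080596923828 size (23.421436309814453, 23.953432083129883) yaw -75.39419
chunk px [391.7 157.7] ctr 556.0914306640625 181.00926208496094 size (26.624357223510742, 22.647823333740234) yaw 35.494602
chunk px [349.1 100.4] ctr 500.1552429199219 134.12139892578125 size (24.935422897338867, 21.861766815185547) yaw 56.942432
chunk px [406.   87.1] ctr 486.9688415527344 188.36077880859375 size (22.947917938232422, 26.189849853515625) yaw -60.15796
wing px [152.9 143.4] ctr 540.3645629882812 -47.06555938720703 size (55.24867630004883, 21.246864318847656) yaw 14.604634
```

Run:
```python
import pickle,cv2,numpy as np
d=pickle.load(open("cap1.pkl","rb"))
a=cv2.resize(d["scr"]["pixels"][135:225,170:330],None,fx=4.5,fy=4.5,interpolation=cv2.INTER_CUBIC)
cv2.imwrite("pics/scrc.png",cv2.convertScaleAbs(a[:,:,::-1],alpha=1.3))
```

```text
(no output)
```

View pics/scrc.png

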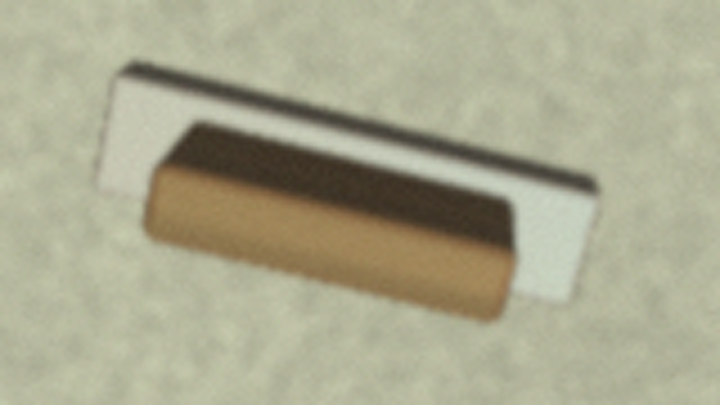

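Run:
```python
from h import *; import pickle
np.set_printoptions(precision=1,suppress=True)
d=pickle.load(open("cap1.pkl","rb"));d.update(pickle.load(open("cap0.pkl","rb")))
F=plane(d["scr"],[(195.6,151.7),(302.7,177.7),(296.7,201.7),(191.8,177.2)],20);print(F,F.mean(0),np.linalg.norm(F-np.roll(F,1,0),axis=1))
def blob(c,box,f):
    x0,y0,x1,y1=box; h=cv2.cvtColor(c["pixels"],cv2.COLOR_RGB2HSV)[y0:y1,x0:x1].astype(int)
    m=f(h); y,x=np.nonzero(m); return np.array([x.mean()+x0,y.mean()+y0]),len(x)
tan=lambda h:(h[...,0]<22)&(h[...,1]>90)&(h[...,2]>70)
for n,b in(("scene",(130,275,180,325)),("side",(335,145,385,185))):
    u,k=blob(d[n],b,tan);print(n,u,k,plane(d[n],u,65),plane(d[n],u,50))
# dial disc (bluish white): wrist and scene, ellipse of region; white disc z~87
for n,b in(("chop",(115,100,200,185)),("scene",(215,222,250,252)),("side",(283,172,322,196))):
    c=d[n];x0,y0,x1,y1=b;h=c["pixels"][y0:y1,x0:x1].astype(int)
    m=(h.min(2)>105 if n!="chop" else (h[...,2]>h[...,0]+8)&(h[...,2]>105)).astype(np.uint8)
    k=max(cv2.findContours(m,cv2.RETR_EXTERNAL,cv2.CHAIN_APPROX_NONE)[0],key=cv2.contourArea)+np.array([x0,y0])
    hull=cv2.convexHull(k); P=plane(c,hull[:,0],87)[:,:2].astype(np.float32); print(n,"disc",cv2.minEnclosingCircle(P),k[:,0].min(0),k[:,0].max(0))
```

```text
[[ 393.8 -281.8   20. ]
 [ 508.  -310.2   20. ]
 [ 502.  -337.6   20. ]
 [ 387.7 -309.7   20. ]] [ 447.9 -309.8   20. ] [ 28.6 117.6  28.1 117.7]
scene [150.6 295.5] 173 [[ 455.1 -310.    65. ]] [[ 447.8 -308.    50. ]]
side [359.6 158.4] 98 [[ 442.1 -291.7   65. ]] [[ 447.2 -315.9   50. ]]
chop disc ((541.6597900390625, -53.716373443603516), 34.482704162597656) [123 110] [191 179]
scene disc ((542.5637817382812, -52.496028900146484), 35.051170349121094) [220 228] [243 248]
side disc ((540.0450439453125, -50.0611572265625), 33.65408706665039) [289 182] [313 191]
```

Both checks agree: the scraper is at (447.7, -309.6), yaw -14.5°. The dial is at about (541.6, -53), and the chopper fit predicts (541.3, -52.5).

```bash
cat >> h.py <<'E'
C=np.array([533.2,75.2]); CY=np.radians(3.7)
S=np.array([447.7,-309.6]); SY=np.radians(-14.5)
def chop(x,y,z): 
    c,s=np.cos(CY),np.sin(CY); return [C[0]+c*x-s*y, C[1]+s*x+c*y, z]
E
python3 - <<'E'
from h import *; from bench import r, optics, solver
np.set_printoptions(precision=2,suppress=True)
r.move_to([*S,120],down(SY+np.pi)); print(r.get_qpos())
print(r.move_l([*S,27],max_speed=120,force_limit=15))
r.gripper_close(70); r.pause(.2); print("w",r.get_width(),r.get_grip_force(),r.get_tcp_pos())
r.move_l([*S,200]); print("w",r.get_width(),r.get_grip_force(),r.get_ft_force())
p=chop(0,165,200); print(p,solver.ik(p,down(CY+np.pi)))
r.move_to(p,down(CY+np.pi)); r.move_l(chop(0,165,135)); print(r.get_tcp_pos(),r.get_time_s())
c=wrist(r); cv2.imwrite("pics/w2.png",c["pixels"][:,:,::-1]); import pickle; pickle.dump(c,open("cap2.pkl","wb"))
E
```

```text
[-0.71  0.12  1.55  0.    1.46 -2.03]
False
w 17.15925369855155 69.3757975101471 [ 447.77 -309.74   27.23]
w 17.279654283444774 69.02008652687073 [-0.4  -0.54 -1.95]
[np.float64(522.552169138262), np.float64(239.85607701490954), 200] [ 0.33  0.15  1.36 -0.    1.63 -1.3 ]
[523.01 239.53 135.43] 9.8417
```

View pics/w2.png

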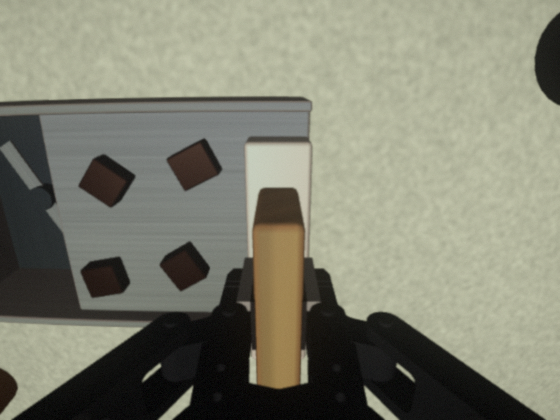

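Scraper held upright over the outer deck end: foot's base-side end at (247–311,141), base wall top (310,101–110), far wall (100,323), chunks all left of the foot. I'll check the clearances numerically.

Run:
```python
from h import *; import pickle
np.set_printoptions(precision=1,suppress=True)
c=pickle.load(open("cap2.pkl","rb"))
def loc(P):
    d=P[:,:2]-C; a,b=np.cos(CY),np.sin(CY); return np.c_[d@[a,b],d@[-b,a]]
print("foot",loc(plane(c,[(247,141),(311,141)],128.4)))
print("wall",loc(plane(c,[(311,101),(311,109),(50,104),(50,112)],82)))
print("far wall",loc(plane(c,[(50,318),(50,325),(150,321),(150,327)],82)))
print("edge",loc(plane(c,[(45,150),(75,270)],70)))
```

```text
foot [[-60.2 151.9]
 [-60.2 179.5]]
wall [[-74.9 183.3]
 [-70.7 183.4]
 [-75.2  36. ]
 [-70.8  35.1]]
far wall [[70.8  2.7]
 [77.   1.1]
 [70.8 76.2]
 [76.  75.5]]
edge [[-46.9  19.2]
 [ 38.2  22.2]]
```

Everything agrees within about 1–2 mm. Next is to lower and sweep.

Run:
```python
from h import *; from bench import r, optics, solver
np.set_printoptions(precision=2,suppress=True)
print(r.move_l(chop(0,165,97.8),max_speed=60,force_limit=12),r.get_tcp_pos(),r.get_ft_force()); r.pause(.3)
for y in (100,40,8): print(r.move_l(chop(0,y,98.2),max_speed=70,force_limit=30),r.get_tcp_pos(),r.get_ft_force())
r.pause(.4); print(r.get_width(),r.get_grip_force(),r.get_time_s())
r.move_l(chop(0,15,98.5))
c=wrist(r); cv2.imwrite("pics/w3.png",c["pixels"][:,:,::-1]); c=optics.capture("scene"); cv2.imwrite("pics/s3.png",c["pixels"][:,:,::-1])
```

```text
True [521.51 239.54  97.27] [-0.4  -0.58  3.17]
False [526.37 173.84  97.59] [ 0.82 -1.38  1.28]
False [530.57 115.26  98.17] [-0.42  0.25 -2.14]
False [532.71  82.9   98.2 ] [-0.08 -0.47 -1.62]
17.49158489982674 69.07149910926819 13.8917
```

View pics/w3.png

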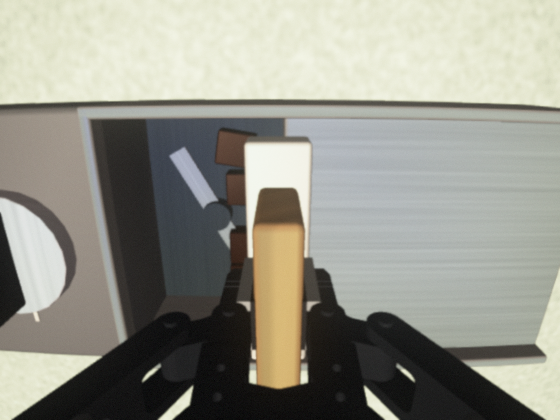

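The deck is clear; three chunks are visible in the well at (236,147), (236,187), (238,247), and the fourth is likely behind the grip. I'll lift and look.

Run:
```python
from h import *; from bench import r, optics, solver
r.move_l(chop(0,60,120)); r.move_l(chop(60,40,260),max_speed=250)
c=wrist(r); cv2.imwrite("pics/w4.png",c["pixels"][:,:,::-1]); import pickle; pickle.dump(c,open("cap4.pkl","wb")); print(r.get_time_s(),r.get_grip_force())
```

```text
15.5417 69.04950499534607
```

View pics/w4.png

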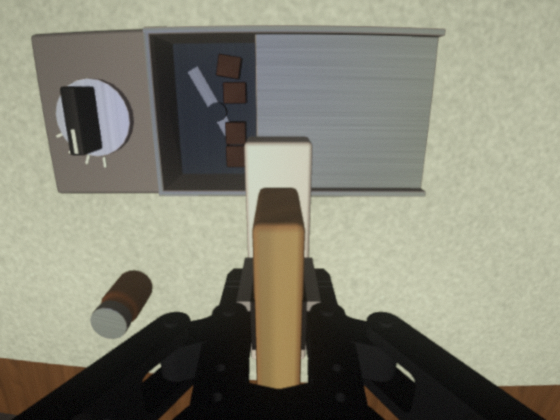

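All four chunks lie flat in the well at (229,66), (235,93), (235,133), (235,156), and the dial is still at rest. Next I return the scraper.

Run:
```python
from h import *; from bench import r, optics, solver
np.set_printoptions(precision=2,suppress=True)
R=down(SY+np.pi)
r.move_to([*S,200],R); r.move_l([*S,40],max_speed=120)
print(r.move_l([*S,25.5],max_speed=25,force_limit=5),r.get_tcp_pos(),r.get_ft_force())
r.gripper_open(); r.pause(.3); print(r.get_width(),r.get_ft_force())
r.move_l([*S,150],max_speed=100); r.move_to([480,-300,240],down(np.pi/2))
c=wrist(r); cv2.imwrite("pics/w5.png",c["pixels"][:,:,::-1]); print(r.get_time_s())
```

```text
True [ 447.67 -309.73   27.25] [ 0.07 -0.44  3.39]
85.71233100477663 [-0.04  0.18  0.35]
22.8583
```

View pics/w5.png

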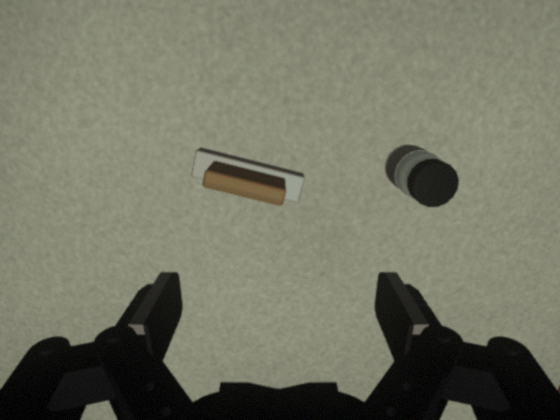

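The scraper stands upright as before at (250,178) and the jar is unmoved. Now the dial.

Run:
```python
from h import *; from bench import r, optics, solver
np.set_printoptions(precision=3,suppress=True)
D=chop(0,-128,0)[:2]; Y=CY+np.pi
r.move_to([*D,180],down(Y)); print(r.get_qpos())
print(r.move_l([*D,94],max_speed=80,force_limit=10),r.get_tcp_pos())
r.gripper_close(70); r.pause(.2); print("w",r.get_width(),r.get_grip_force(),r.get_ft_force(),r.get_ft_torque())
def yaw(): R=r.get_eef_rot(); return np.arctan2(R[1,0],R[0,0])
def turned(): return (Y-yaw()+np.pi)%(2*np.pi)-np.pi
for a in (.2,.4,.6,.8,1.0,1.2):
    r.move_l([*D,94],down(Y-a)); print(a,turned(),r.get_tcp_pos(),r.get_ft_force(),r.get_ft_torque(),r.get_width())
r.pause(.3); print(turned(),r.get_grip_force(),r.get_ft_torque(),r.get_time_s())
c=wrist(r); cv2.imwrite("pics/w6.png",c["pixels"][:,:,::-1])
import pickle; s=optics.capture("scene"); pickle.dump((c,s),open("cap6.pkl","wb"))
```

```text
[-0.202  0.089  1.47  -0.001  1.582 -1.836]
False [542.022 -52.656  94.808]
w 12.98396140003314 68.87525796890259 [-0.579 -5.025  2.073] [-0.662  0.041 -0.022]
0.2 0.20059717395092624 [541.643 -54.301  94.43 ] [-1.585 -5.633  0.635] [-0.647  0.045  0.132] 12.835819315412131
0.4 0.40061933222155144 [541.594 -54.419  94.371] [ 0.138 -5.67   0.734] [-0.674  0.071  0.181] 12.675292772543765
0.6 0.6005674435882926 [541.577 -54.532  94.41 ] [-0.465 -5.168  1.34 ] [-0.802  0.036  0.161] 12.523178706621065
0.8 0.8005647956885995 [541.507 -54.656  94.379] [-1.338 -6.5   -0.141] [-0.838  0.059  0.171] 12.60248542201682
1.0 1.0004561734164614 [541.466 -54.711  94.413] [-1.405 -6.492  1.625] [-0.869  0.007  0.187] 12.876098604134329
1.2 1.200424737651888 [541.349 -54.79   94.414] [-1.151 -6.776  1.116] [-0.922  0.163  0.198] 12.640792185179297
1.2003588692966538 68.94055724143982 [-0.924  0.141  0.203] 28.425
```

View pics/w6.png

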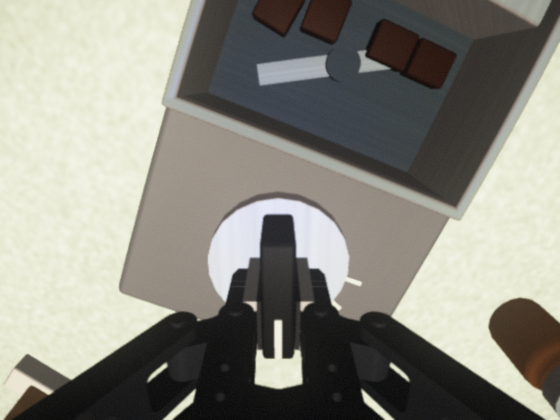

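The picture shows the bar held square between the pads (x 263–295, rows 215–355). It lines up with the tool, so it is turned about 1.20 rad. The 0.20 N m reaction fits the third click, and all four chunks are still in the well. I'll hand it in.

```bash
python3 -c "
from bench import r, optics, solver
print(r.finish_job(), r.get_time_s())"
```

```text
the job is handed in; nothing more can be done
the job is handed in; nothing more can be done
```

I handed the job in with all four chunks in the well, the scraper released upright on the counter, and the fingers holding the dial at about 1.20 rad, its third click; no verdict was returned.

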